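# Close the measuring chamber and hang up the sample carrier

## Task

Close the measuring chamber: lift its round black cover up and off the hook of the stand and set it gently on the chamber's black collar, fully seated and level. Then hang the sample carrier (the tray with the tall hoop handle) by its handle on the freed hook, hanging still and let go. Keep the carrier upright all the time and leave all the other things on the bench where they are.

Things in the scene. Friction and masses are not known exactly. Their poses are not given: they have to be found in the camera images.
- lid: Round black chamber cover, hanging on the hook at the start: flange 130 mm across, 8 mm thick; below it an aluminium spigot 88 mm across (80 at its tapered foot), 12 mm deep; above it a black U-shaped hoop handle. Origin: centre of the flange's underside; z towards the handle; the handle's bar runs along y. About 0.3 kg.
- lid_bar (a point): Middle of the underside of the cover's handle bar, 53 mm above the cover's origin, same axes. Bar 60 mm long overall (y), 12 mm deep (x), 10 mm thick; legs at its ends 8 mm (y) by 12 mm (x). The window between flange, legs and bar is 44 mm wide and 45 mm high.
- carrier: Sample carrier standing on the bench: open aluminium tray 110 mm (x) by 60 mm (y), 45 mm high, three capped vials fixed in it, a tall steel hoop handle across its middle; 103 mm high in all. Origin: centre of its underside, z up; the handle's bar runs along y. About 0.25 kg.
- carrier_bar (a point): Middle of the underside of the carrier's handle bar, 93 mm above the carrier's origin, same axes. Bar 60 mm long overall (y), 12 mm deep (x), 10 mm thick; legs at its ends 8 mm (y) by 12 mm (x), flush with the tray's long sides. The window between tray rim, legs and bar is 44 mm wide and 48 mm high.
- stand: Fixed hook stand: dark base plate 110 x 130 x 14 mm, steel post 16 mm across with a 24 mm collar up to 258 mm. One level hook arm, a round bar 10 mm thick with its axis at 245 mm height, points along the stand's -x and ends 130 mm from the post's axis in an upturned tip that reaches 140 mm out and 266 mm high. Origin: on the bench at the post's axis, z up.
- hook_seat (a point): Point on the upper side of the hook arm where a handle bar rests well: 95 mm out from the post's axis, 250 mm above the bench. Axes as the stand: -x points along the arm to the tip.
- chamber: Fixed measuring chamber: blue base plate 180 mm square, off-white box 160 mm square, top at 160 mm, dark block 50 mm deep on its +x side; on top an open black round collar, 124 mm outside, 100 mm inside, from 160 to 190 mm height. Origin: on the bench under the collar's centre. Chamber and hook stand may have swapped sides.
- collar_top (a point): Centre of the collar's upper rim, 190 mm above the bench; the seated cover's origin lies here (spigot inside the collar, 6 mm play all round).
- reagent_bottle: Amber bottle 44 mm across, 110 mm tall, near one end of the carrier; origin at its underside's centre. Leave it.
- jar: Clear jar 50 mm across, 70 mm tall, near the other end of the carrier; origin at its underside's centre. Leave it.
- spare_tray: Spare tray without a handle, 110 x 60 x 40 mm, on the bench; origin at its underside's centre. Leave it.
- screwdriver: Screwdriver 180 mm long, lying on the bench. Leave it.
- wash_bottle: White bottle 60 mm across, 125 mm tall, standing on the bench under the hook arm, with little room below what hangs there; origin at its underside's centre. Leave it.
- lens_mount: Lens on a short post, 132 mm tall, foot 60 mm square, at the back; origin at its underside's centre. Leave it.
- cell_box: Cardboard box 120 x 90 x 50 mm at the right side; origin at its underside's centre. Leave it.
Mind the look-alikes: they are no part of the job. Leave any red look-alike of the lid alone.

How it is judged:
By the outcome, as a careful person would: the job done as asked, in the order asked, and still so for the second after the job is handed in, with the robot touching nothing.
It also fails if it takes over 58 s, if anything falls off the work surface, if the arm or the gripper's body presses on something with over 40 N, if the wrist force passes 120 N, or if a joint passes its speed limit or range.

## Robot

A 6-joint arm with a two-finger parallel gripper is mounted at the origin on the work surface. World frame = base frame: x ahead of the robot, y to its left, z up, the work surface at z = 0. Lengths are in m, angles in rad, forces in N, time in s.
With the tool pointing down it reaches from about 0.325 to 1 m from the base axis. Payload 5.1 kg.
Tool frame: the origin (TCP) lies at the very end of the fingers, on their centre line; the grasp point (between the pads) lies 19 mm behind it; z points along the fingers, y is the line along which they close (so a half turn about z gives the same grasp; the last joint's range is limited). The gripper opens to 85 mm and grips with 20 to 120 N. Pads are 22 mm wide; open, the fingers measure 114 mm over their backs; the gripper's body (76 mm by 85 mm) begins 54 mm behind the grasp point. The pads swing forward as they close: fully open they stand 13 mm farther back than shut.
Start: joints at [-1.271, 0.124, 1.65, -0, 1.367, -0.083], TCP at [0.243, -0.603, 0.231] pointing down, gripper open.
Joint ranges: [-2.61, 2.61], [-1.02, 2.33], [0.03, 2.71], [-1.35, 4.49], [0.32, 2.68], [-2.91, 2.91]. Speed limits (rad/s): [2.57, 2.57, 3.14, 3.14, 3.14, 3.14].

## Interface

Orientations are given as a unit quaternion [w, x, y, z].
In Python, from plant import manip gives the robot as it stands.
- The arm moves only by the tool drive_tool, never from a script. Its argument "deltas" is a list of rows, each a list of 2 entries, a list of its own where there are three numbers: the shift along the tool's x, y, z in cm, then the turn, a rotation vector about the tool's x, y, z in degrees. In form: [[[x, y, z], [ax, ay, az]], ...]. A call has 1 to 10 rows; each row shifts and turns the commanded pose from where the row before left it, along the tool's axes as they then stand; what a row does not reach is not made up. A row lasts 1/8 s, in which the tool goes at most 62.5 mm and 10.7 degrees, less where a joint would pass 70% of its speed; a pose out of reach is approached as far as the arm can. A call is refused whole if a number of a shift passes 6.25 or a number of a turn 10.7, either way. A call with a gripper value outside its range is refused whole. "claw" is the closure, from -1 (fully open) to 1 (shut), set as the call begins (left out, the last holds). The fingers move at their own pace and stop on an object; the grip force is fixed at half the most. Time passes only in rows, so rows that do not move let the fingers close. It gives the time, the measured TCP pose, the force, the opening and the grip force at its end, in the units of the state.
- manip.get_obs(): the state, without advancing time (a new reading comes with each control period).
- manip.capture(name): name is "side" or "top" or "wrist"; returns a dict with "img" (384x512x3 uint8, red, green, blue), "fx", "fy", "cx", "cy" (pixels), "R" (3x3) and "t" (3): a world point X has camera coordinates R X + t. Camera axes: x right, y down, z forward; pixel columns grow to the right and rows downward; lengths in m; the calibration is good to about 2 mm. The wrist camera is an equidistant fisheye: a pixel r from the principal point sees the ray r / f radians off the axis. A picture is of the moment at which its call begins. There is no depth.
- manip.hand_in(): hands the job in; it is judged then, once.
The state is a dict: "time_s": time; "joints": joint angles; "qd": joint speeds; "joint_torque": joint torques, N m; "eef_pos": TCP position; "orientation": TCP orientation; "force": force on the tool from outside, world axes, zero at the start; "ft_torque": the same for the moment, N m; "opening": finger opening in m; "grip_force": force on a finger pad.
Only numpy, scipy, OpenCV 4.12 (cv2) and the standard library are available. Lean on these libraries where they do the work, as an engineer would, in place of code of your own. Each camera call takes 0.05 s, during which the arm holds its last target. There are 200 camera calls.

## Working session

There is one attempt and no reset: what is moved stays moved. The work goes in short steps, Python scripts to look and compute and a tool call to move; the robot and the scene stay as the last step left them, time stands still between calls to the robot, and variables do not carry over. Pictures are saved under pics/ and viewed, at most 10 in all, crops included, and the job is handed in when it is done.

Besides the shell and the picture viewer there is one more tool, called after "Call:" in YAML: its name, and indented under it one key for each argument. drive_tool: Moves the arm, as the interface text tells. Its arguments: {"type":"object","properties":{"deltas":{"type":"array","items":{"type":"array"}},"claw":{"type":"number"}},"required":["deltas"]}

```bash
mkdir -p pics; ls
cat > h.py <<'E'
import numpy as np, cv2
from plant import manip
def cap(n,save=None):
    c=manip.capture(n)
    c={k:(np.array(v) if k in("img","R","t") else v) for k,v in c.items()}
    if save: cv2.imwrite('pics/'+save,c["img"][:,:,::-1]); np.savez('pics/'+save[:-4]+'.npz',**c)
    return c
def ray(c,u,v):
    d=np.array([(u-c["cx"])/c["fx"],(v-c["cy"])/c["fy"],1.]); R=c["R"]
    return -R.T@c["t"], R.T@(d/np.linalg.norm(d))
def onz(c,u,v,z):
    o,d=ray(c,u,v); return o+d*(z-o[2])/d[2]
def two(c1,p1,c2,p2):
    o1,d1=ray(c1,*p1);o2,d2=ray(c2,*p2)
    s=np.linalg.lstsq(np.c_[d1,-d2],o2-o1,rcond=None)[0]
    a=o1+d1*s[0];b=o2+d2*s[1]; return (a+b)/2,np.linalg.norm(a-b)
def proj(c,X):
    p=c["R"]@np.array(X)+c["t"]; return np.array([c["fx"]*p[0]/p[2]+c["cx"],c["fy"]*p[1]/p[2]+c["cy"]])
E
python3 - <<'E'
from h import *
a=cap("side","s0.png");b=cap("top","t0.png")
for c in(a,b):print(-c["R"].T@c["t"],c["R"].tolist(),c["fx"])
im=np.vstack([a["img"],b["img"]])[:,:,::-1]
print(manip.get_obs())
E
```

```text
pics
[0.15350575 0.89076793 0.89831431] [[-0.9343718176260912, -0.35616888887304055, 0.0096451555227614], [-0.20555054464102673, 0.5167337936396409, -0.8311047828695021], [0.2910296892481794, -0.7785434535783657, -0.5560322030839396]] 365.61754616737505
[ 0.43256924 -0.13180085  1.83859411] [[-0.016071723688491996, -0.999868727338979, 0.0020561583623724274], [-0.9979974224584823, 0.015915751023297092, -0.06121955272288283], [0.061178790964730376, -0.003035944481509375, -0.9981222062338856]] 432.6119702648171
{'time_s': 0.1, 'joints': array([-1.27058363e+00,  1.24448934e-01,  1.65155914e+00,  1.25823094e-05,
        1.36750728e+00, -8.26114975e-02]), 'qd': array([ 0.00125936, -0.00159818, -0.00270162,  0.00265468,  0.00177366,
        0.0005193 ]), 'joint_torque': array([ 4.80418003e-04, -4.24932003e+01, -3.66652572e+01, -1.00716508e-05,
        3.96818592e-03,  5.31966450e-06]), 'eef_pos': array([ 0.24260447, -0.60242193,  0.23015726]), 'orientation': array([-9.56335734e-04,  9.81736358e-01,  1.90244049e-01, -9.82653943e-05]), 'force': array([-0.20965632,  0.07649779, -0.71609006]), 'ft_torque': array([-0.00984055,  0.04708229,  0.039985  ]), 'grip_force': 0.0, 'opening': 0.08488915045915812}
```

View pics/s0.png

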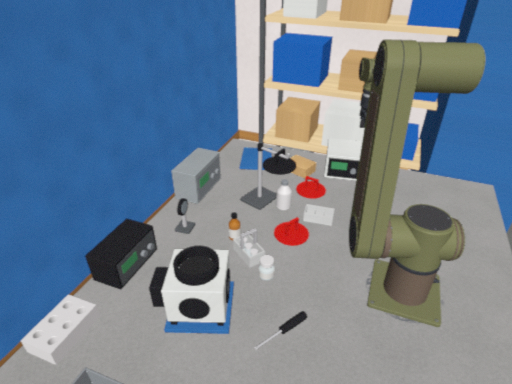

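View pics/t0.png

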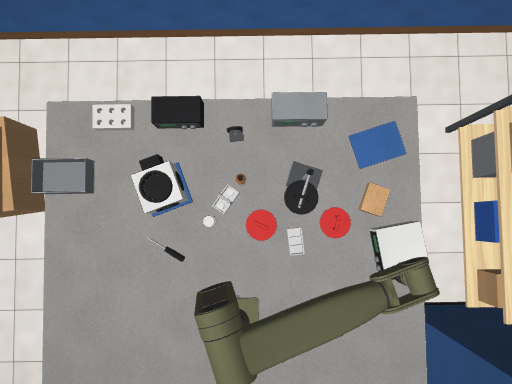

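The side view shows the black cover hanging on the hook at (280,165), the red look-alikes at (311,188) and (292,232), the carrier at (248,247) between the amber bottle and the jar, and the collar at (196,265). In the top view the cover is at (301,197), the hook arm at (307,185), the carrier at (225,199), and the collar at (156,186). The spare tray at (295,241) has no handle. The black, hanging cover and the hooped tray fit the description, so I'll confirm both in one enlarged crop.

Run:
```python
import cv2,numpy as np
t=cv2.imread('pics/t0.png');s=cv2.imread('pics/s0.png')
f=lambda i,x,y,w,h:cv2.resize(i[y:y+h,x:x+w],(400,300),interpolation=cv2.INTER_CUBIC)
cv2.imwrite('pics/crop.png',np.vstack([np.hstack([f(t,270,157,64,48),f(t,199,167,64,48)]),np.hstack([f(s,240,135,80,60),f(s,215,210,80,60)])]))
```

```text
(no output)
```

View pics/crop.png

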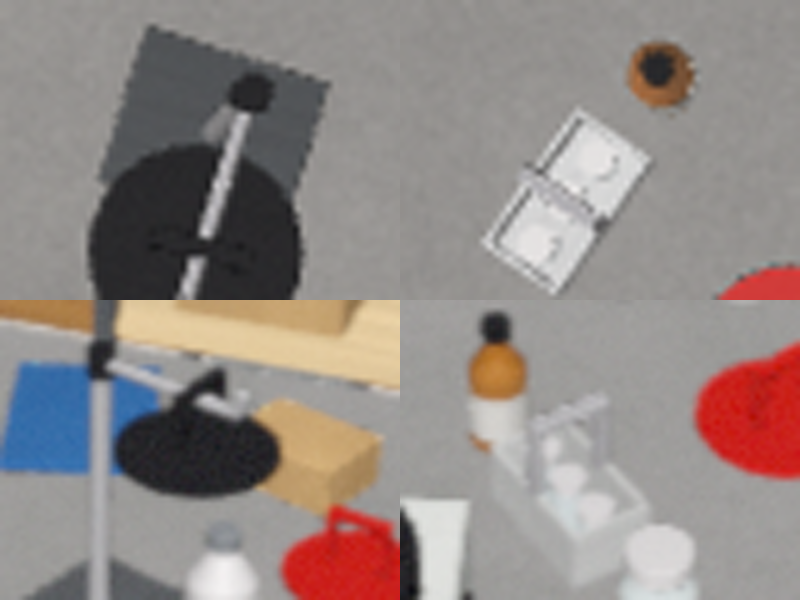

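The crop confirms the black cover with its hoop handle across the hook arm, and the two-section tray with vials and a tall hoop. Red covers are look-alikes. Next I'll measure.

Run:
```python
from h import *
c=dict(np.load('pics/t0.npz'));s=dict(np.load('pics/s0.npz'))
im=c["img"];v=im.max(2).astype(int);mn=im.min(2).astype(int)
np.set_printoptions(precision=4,suppress=True)
def comp(mask,x,y,w,h):
    m=np.zeros(v.shape,np.uint8);m[y:y+h,x:x+w]=mask[y:y+h,x:x+w]
    return m
def circ(m,z,name):
    p=cv2.findNonZero(m);h=cv2.convexHull(p)
    (u,w),r=cv2.minEnclosingCircle(h);e=cv2.fitEllipse(h)
    print(name,(u,w),r,e,'mec',onz(c,u,w,z),'ell',onz(c,*e[0],z),'R',r/c["fx"]*(1.8386-z))
print('plate val',v[176,290:300],'lid',v[195,288:296],'collar',v[186,138:175])
k=(v<55).astype(np.uint8)
circ(comp(k,280,178,45,45),.205,'lid')
circ(comp(k,300,165,20,13),.258,'post')
circ(comp(k,130,168,52,38),.19,'collar')
# hook arm bright inside lid
a=comp(((mn>90)).astype(np.uint8),296,181,20,33)
ys,xs=np.nonzero(a)
for y in range(176,215):
    x=np.nonzero(mn[y,290:320]>95)[0]; print(y,x+290 if len(x)<9 else len(x),end=';')
P=[];
for y in range(181,204):
    w=np.clip(mn[y,294:320]-80.,0,None); P.append(onz(c,(w*np.arange(294,320)).sum()/w.sum(),y,.249))
P=np.array(P);l=cv2.fitLine(P[:,:2].astype(np.float32),cv2.DIST_HUBER,0,.01,.01).ravel();print('\narm',l,np.degrees(np.arctan2(l[1],l[0])),P[0],P[-1])
# carrier
m=comp((mn>165).astype(np.uint8),208,178,34,40)
n,L,st,ce=cv2.connectedComponentsWithStats(cv2.morphologyEx(m,cv2.MORPH_CLOSE,np.ones((3,3))));i=1+st[1:,4].argmax();print(st,'bench',mn[205,245:250])
r=cv2.minAreaRect(cv2.findNonZero((L==i).astype(np.uint8)));print(r)
b=cv2.boxPoints(r);B=np.array([onz(c,*q,.045) for q in b]);print(B,B.mean(0),[np.linalg.norm(B[j]-B[j-1]) for j in range(4)])
```

```text
plate val [89 89 88 88 89 88 89 88 88 88] lid [45 44 42 44 43 42 43 44] collar [192  69  41  37  27  28  41  40  41  41  41  41  42  42  41  43  42  41
  43  40  41  43  40  41  42  43  42  43  43  41  43  42  38  23 129 229
 232]
lid (300.90081787109375, 196.7686004638672) 16.8046875 ((300.8894348144531, 196.81214904785156), (32.97916793823242, 33.52002716064453), 171.5169219970703) mec [ 0.5107 -0.2738  0.205 ] ell [ 0.5105 -0.2737  0.205 ] R 0.06345672192841907
post (310.0, 171.5) 3.3542017936706543 ((310.142333984375, 171.57720947265625), (5.293571472167969, 7.600095748901367), 94.85868835449219) mec [ 0.6005 -0.3046  0.258 ] ell [ 0.6002 -0.3051  0.258 ] R 0.012254980720553126
collar (160.0, 185.5) 25.10487937927246 ((160.69252014160156, 184.86578369140625), (40.12556457519531, 47.38853454589844), 136.0257110595703) mec [0.5631 0.2622 0.19  ] ell [0.5655 0.2595 0.19  ] R 0.09566980802526934
176 [303 304 305 306 307 308 309];177 [302 303 304 305 306 307 308 309];178 [302 303 304 305 306 307 308];179 [303 304 306 307 308];180 [306 307 308];181 [306 307 308 319];182 [305 306 307 31
[... 670 characters left out ...]
 [314 315 316 317 318 319];210 [313 314 315 316 317 318 319];211 10;212 13;213 18;214 27;
arm [ 0.9834 -0.1812  0.5308 -0.3021] -10.439779 [ 0.5663 -0.3003  0.249 ] [ 0.4852 -0.2955  0.249 ]
[[     0      0    512    384 196206]
 [   212    184     27     30    394]
 [   208    216      5      2      8]] bench [144 144 144 144 147]
((224.5369110107422, 198.3758544921875), (15.729253768920898, 27.034652709960938), 34.99201965332031)
[[ 0.4904  0.0884  0.045 ]
 [ 0.5815  0.0232  0.045 ]
 [ 0.5431 -0.0299  0.045 ]
 [ 0.4522  0.0354  0.045 ]] [0.5168 0.0293 0.045 ] [np.float64(0.06533711871685487), np.float64(0.11200276490131321), np.float64(0.06554760014964546), np.float64(0.11186602235590683)]
```

```bash
cat >> h.py <<'E'
def yaw(q):
    w,x,y,z=q; return np.degrees(np.arctan2(2*(x*y+w*z),1-2*(y*y+z*z)))
def rel(p0,th,p1):
    "shift in tool axes, cm, for a tool pointing down with tool x at yaw th"
    d=(np.array(p1)-p0)*100;t=np.radians(th);return np.round([d[0]*np.cos(t)+d[1]*np.sin(t),d[0]*np.sin(t)-d[1]*np.cos(t),-d[2]],2)
E
python3 - <<'E'
from h import *
np.set_printoptions(precision=4,suppress=True)
c=dict(np.load('pics/t0.npz'));im=c["img"].astype(int);mn=im.min(2);v=im.max(2)
P=[]
for y in list(range(181,194))+list(range(198,204)):
    xc=int(round(307-(y-180.5)/3)); w=np.clip(mn[y,xc-4:xc+5]-75.,0,None); P.append(onz(c,(w*np.arange(xc-4,xc+5)).sum()/w.sum(),y,.249))
P=np.array(P);l=cv2.fitLine(P[:,:2].astype(np.float32),cv2.DIST_HUBER,0,.01,.01).ravel();print('arm',l,np.degrees(np.arctan2(l[1],l[0])))
m=((v<62)&(v-mn<14)).astype(np.uint8);m[:169]=0;m[:,:130]=0;m[:,182:]=0;m[206:]=0
n,L,st,ce=cv2.connectedComponentsWithStats(m);print(st)
i=1+st[1:,4].argmax();h=cv2.convexHull(cv2.findNonZero((L==i).astype(np.uint8)));e=cv2.fitEllipse(h);mc=cv2.minEnclosingCircle(h);print(e,mc,onz(c,*e[0],.19),onz(c,*mc[0],.19))
o=manip.get_obs();th=yaw(o["orientation"]);print(th,rel(o["eef_pos"],th,[.5106,-.2738,.36]))
E
```

```text
arm [ 0.9449 -0.3274  0.5288 -0.2792] -19.111998
[[     0      0    512    384 195743]
 [   142    169      3      2      4]
 [   140    171     32     31    795]
 [   175    171      7     18     48]
 [   168    203     11      3     18]]
((155.36717224121094, 186.28001403808594), (31.3565673828125, 32.251014709472656), 97.87332153320312) ((155.4256134033203, 186.24380493164062), 16.142324447631836) [0.5604 0.2799 0.19  ] [0.5605 0.2796 0.19  ]
21.934054855883684 [ 37.13 -20.47 -12.98]
```

Call:
drive_tool:
  deltas:
    - [[3.71, -2.05, -1.3], [0, 0, 0]]
    - [[3.71, -2.05, -1.3], [0, 0, 0]]
    - [[3.71, -2.05, -1.3], [0, 0, 0]]
    - [[3.71, -2.05, -1.3], [0, 0, 0]]
    - [[3.71, -2.05, -1.3], [0, 0, 0]]
    - [[3.71, -2.05, -1.3], [0, 0, 0]]
    - [[3.71, -2.05, -1.3], [0, 0, 0]]
    - [[3.71, -2.05, -1.3], [0, 0, 0]]
    - [[3.71, -2.05, -1.3], [0, 0, 0]]
    - [[3.71, -2.05, -1.3], [0, 0, 0]]
  claw: -1

```text
time_s: 1.35
eef_pos: [0.5109, -0.2729, 0.3612]
orientation: [-0.0, 0.982, 0.19, -0.0]
force: [0.3, 0.1, -0.7]
opening: 0.0853
grip_force: 0.0
```

Call:
drive_tool:
  deltas:
    - [[0, 0, 0], [0, 0, 10.25]]
    - [[0, 0, 0], [0, 0, 10.25]]
    - [[0, 0, 0], [0, 0, 10.25]]
    - [[0, 0, 0], [0, 0, 10.25]]
    - [[0, 0, 0], [0, 0, 0]]
    - [[0, 0, 0], [0, 0, 0]]

```text
time_s: 2.1
eef_pos: [0.5102, -0.2742, 0.361]
orientation: [-0.0, 0.986, -0.164, -0.0]
force: [-0.8, 0.6, 0.7]
opening: 0.0854
grip_force: 0.0
```

Run:
```python
from h import *
c=cap("wrist","w1.png");o=manip.get_obs();print(o["eef_pos"],yaw(o["orientation"]),o["joints"],-c["R"].T@c["t"],c["R"],c["fx"],c["cx"],c["cy"])
cv2.imwrite('pics/w1b.png',cv2.resize(c["img"][:,:,::-1],(800,600),interpolation=cv2.INTER_CUBIC))
```

```text
[ 0.5102307  -0.27420933  0.36102952] -18.95891766226032 [-5.85797637e-01 -8.07934550e-02  1.64375425e+00 -9.03652500e-06
  1.57914380e+00  1.31589418e+00] [ 0.58666705 -0.2985841   0.50414158] [[-3.23889038e-01 -9.46095073e-01  6.60459132e-05]
 [-8.97781884e-01  3.07371377e-01  3.15452888e-01]
 [-2.98468724e-01  1.02112438e-01 -9.48941237e-01]] 297.3186396354542 251.68797307169953 188.52248512758214
```

View pics/w1b.png

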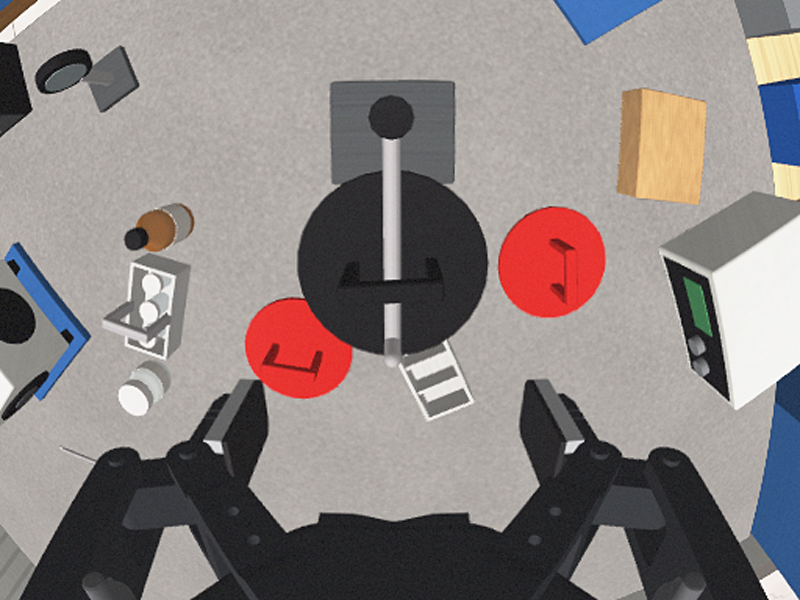

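The wrist view shows the cover at (393,262), its bar from about (339,283) to (442,288), and the arm running from the post cap (391,117) to the tip (392,355). I'll cast these as fisheye rays.

```bash
cat >> h.py <<'E'
def fz(c,u,v,z):
    x,y=u-c["cx"],v-c["cy"];r=np.hypot(x,y);a=r/c["fx"]
    d=c["R"].T@np.array([np.sin(a)*x/r,np.sin(a)*y/r,np.cos(a)]);o=-c["R"].T@c["t"];return o+d*(z-o[2])/d[2]
E
python3 - <<'E'
from h import *
np.set_printoptions(precision=4,suppress=True)
c=dict(np.load('pics/w1.npz'));im=c["img"].astype(int);v=im.max(2)
ang=lambda a,b:np.degrees(np.arctan2(*(b-a)[1::-1]))
k=.64
tip=fz(c,392*k,352*k,.258);cap=fz(c,391*k,117*k,.258);print('cap',cap,'tip',tip,ang(tip,cap))
# bar: darkest pixels
m=(v<30).astype(np.uint8);m[:165]=0;m[195:]=0;m[:,:205]=0;m[:,295:]=0
ys,xs=np.nonzero(m);print(len(xs),xs.min(),xs.max(),ys.min(),ys.max())
P=[]
for x in range(222,280):
    y=np.nonzero(m[:,x])[0]
    if len(y) and not 243<x<257: P.append(fz(c,x+.0,y.max(),.255)[:2])
P=np.array(P,np.float32);l=cv2.fitLine(P,cv2.DIST_HUBER,0,.01,.01).ravel();print('bar line',l,np.degrees(np.arctan2(l[1],l[0])),P[0],P[-1])
for q in[(338,287),(441,292)]:print(fz(c,q[0]*k,q[1]*k,.250))
d=((v<62)).astype(np.uint8);d[:105]=0;d[232:]=0;d[:,:185]=0;d[:,320:]=0
n,L,st,ce=cv2.connectedComponentsWithStats(cv2.morphologyEx(d,cv2.MORPH_CLOSE,np.ones((9,9))));i=1+st[1:,4].argmax();h=cv2.convexHull(cv2.findNonZero((L==i).astype(np.uint8)))
H=np.array([fz(c,*q[0],.205)[:2] for q in h],np.float32);print('lid',cv2.minEnclosingCircle(H),cv2.fitEllipse(H))
E
```

```text
cap [ 0.6013 -0.3024  0.258 ] tip [ 0.476  -0.2599  0.258 ] -18.71087286715884
225 217 282 165 182
bar line [ 0.2722  0.9622  0.5169 -0.269 ] 74.2066 [ 0.5225 -0.249 ] [ 0.5097 -0.2975]
[ 0.5214 -0.2426  0.25  ]
[ 0.4993 -0.2978  0.25  ]
lid ((0.5112296342849731, -0.27214133739471436), 0.06480979174375534) ((0.5113628506660461, -0.2719537317752838), (0.1272604614496231, 0.12857657670974731), 85.7977066040039)
```

Call:
drive_tool:
  deltas:
    - [[0, -0.15, 2.5], [0, 0, 0]]
    - [[0, 0, 3], [0, 0, 0]]
    - [[0, 0, 3], [0, 0, 0]]
    - [[0, 0, 2.5], [0, 0, 0]]
    - [[0, 0, 1.7], [0, 0, 0]]
    - [[0, 0, 1], [0, 0, 0]]
    - [[0, 0, 0], [0, 0, 0]]

```text
time_s: 3.02
eef_pos: [0.5107, -0.2727, 0.224]
orientation: [-0.0, 0.986, -0.165, -0.0]
force: [0.2, -0.3, 0.6]
opening: 0.0853
grip_force: 0.0
```

Call:
drive_tool:
  deltas:
    - [[0, 0, 0], [0, 0, 0]]
    - [[0, 0, 0], [0, 0, 0]]
    - [[0, 0, 0], [0, 0, 0]]
    - [[0, 0, 0], [0, 0, 0]]
    - [[0, 0, 0], [0, 0, 0]]
    - [[0, 0, 0], [0, 0, 0]]
    - [[0, 0, 0], [0, 0, 0]]
    - [[0, 0, 0], [0, 0, 0]]
  claw: 1

```text
time_s: 4.03
eef_pos: [0.5115, -0.2733, 0.2261]
orientation: [0.001, 0.986, -0.166, 0.001]
force: [-0.1, -0.6, 5.9]
opening: 0.059
grip_force: 64.5
```

Call:
drive_tool:
  deltas:
    - [[0, 0, -0.5], [0, 0, 0]]
    - [[0, 0, -0.7], [0, 0, 0]]
    - [[0, 0, -0.8], [0, 0, 0]]
    - [[0, 0, -0.5], [0, 0, 0]]
    - [[0, 0, 0], [0, 0, 0]]
    - [[0, 0, 0], [0, 0, 0]]

```text
time_s: 4.78
eef_pos: [0.5107, -0.2727, 0.2491]
orientation: [-0.0, 0.986, -0.166, -0.0]
force: [1.0, 0.5, -3.6]
opening: 0.0585
grip_force: 64.8
```

Run:
```python
from h import *
c=cap("side","s1.png");w=cap("wrist","w2.png")
f=lambda i:cv2.resize(i[:,:,::-1],(400,300),interpolation=cv2.INTER_CUBIC)
cv2.imwrite('pics/c2.png',np.hstack([f(c["img"][120:210,225:345]),f(w["img"][60:300,90:410])]))
```

```text
(no output)
```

View pics/c2.png

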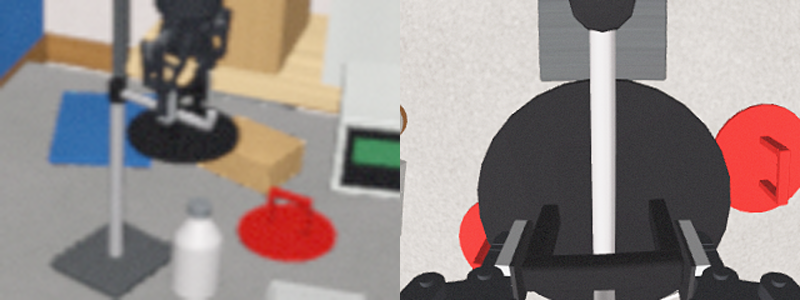

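Bar gripped with the arm centred in its window and the cover level. Now I'll slide it off past the tip.

Call:
drive_tool:
  deltas:
    - [[-0.8, 0, 0], [0, 0, 0]]
    - [[-1.6, 0, 0], [0, 0, 0]]
    - [[-2, 0, 0], [0, 0, 0]]
    - [[-2, 0, 0], [0, 0, 0]]
    - [[-2, 0, 0], [0, 0, 0]]
    - [[-2, 0, 0], [0, 0, 0]]
    - [[-2, 0, -0.5], [0, 0, 0]]
    - [[-1.6, 0, -1.5], [0, 0, 0]]
    - [[0, 0, -1.8], [0, 0, 0]]
    - [[0, 0, 0], [0, 0, 0]]

```text
time_s: 6.12
eef_pos: [0.3792, -0.2277, 0.2898]
orientation: [0.001, 0.986, -0.166, 0.002]
force: [0.4, -0.5, -3.4]
opening: 0.0592
grip_force: 65.0
```

Run:
```python
from h import *
o=manip.get_obs();th=yaw(o["orientation"]);print(o["eef_pos"],th,o["force"],rel(o["eef_pos"],th,[.5604,.2798,.286]))
```

```text
[ 0.37922512 -0.22765746  0.28975634] -19.07603525144339 [ 0.39912556 -0.5415696  -3.35393883] [  0.54 -53.88   0.38]
```

Call:
drive_tool:
  deltas:
    - [[0, -2, 0], [0, 0, 0]]
    - [[0, -4, 0], [0, 0, 0]]
    - [[0.1, -5, 0], [0, 0, 0]]
    - [[0.1, -5, 0], [0, 0, 0]]
    - [[0.1, -5, 0], [0, 0, 0]]
    - [[0.1, -5, 0], [0, 0, 0]]
    - [[0.1, -5, 0], [0, 0, 0]]
    - [[0, -5, 0], [0, 0, 0]]
    - [[0, -5, 0], [0, 0, 0]]
    - [[0, -5, 0], [0, 0, 0]]

```text
time_s: 7.38
eef_pos: [0.534, 0.208, 0.2863]
orientation: [0.0, 0.986, -0.165, -0.0]
force: [1.2, -1.0, -1.6]
opening: 0.0588
grip_force: 65.5
```

Call:
drive_tool:
  deltas:
    - [[0, -4, 0], [0, 0, 0]]
    - [[0, -2.9, 0], [0, 0, 0]]
    - [[0, -1, 0], [0, 0, 0]]
    - [[0, 0, 0], [0, 0, 0]]
    - [[0, 0, 0], [0, 0, 0]]

```text
time_s: 8.0
eef_pos: [0.5592, 0.2798, 0.2871]
orientation: [0.0, 0.986, -0.166, -0.0]
force: [-0.5, 1.0, -3.2]
opening: 0.0593
grip_force: 65.6
```

Run:
```python
from h import *
np.set_printoptions(precision=4,suppress=True)
o=manip.get_obs();th=yaw(o["orientation"]);print(o["eef_pos"],th,rel(o["eef_pos"],th,[.5604,.2798,.286]))
w=cap("wrist","w3.png");c=cap("side","s3.png");t=cap("top","t3.png")
f=lambda i:cv2.resize(i[:,:,::-1],(400,300),interpolation=cv2.INTER_CUBIC)
cv2.imwrite('pics/c3.png',np.vstack([np.hstack([f(c["img"][210:345,120:300]),f(w["img"])]),np.hstack([f(t["img"][140:230,90:210]),f(w["img"][120:360,96:416])])]))
```

```text
[0.5592 0.2798 0.2871] -19.11264295347258 [ 0.11 -0.04  0.11]
```

View pics/c3.png

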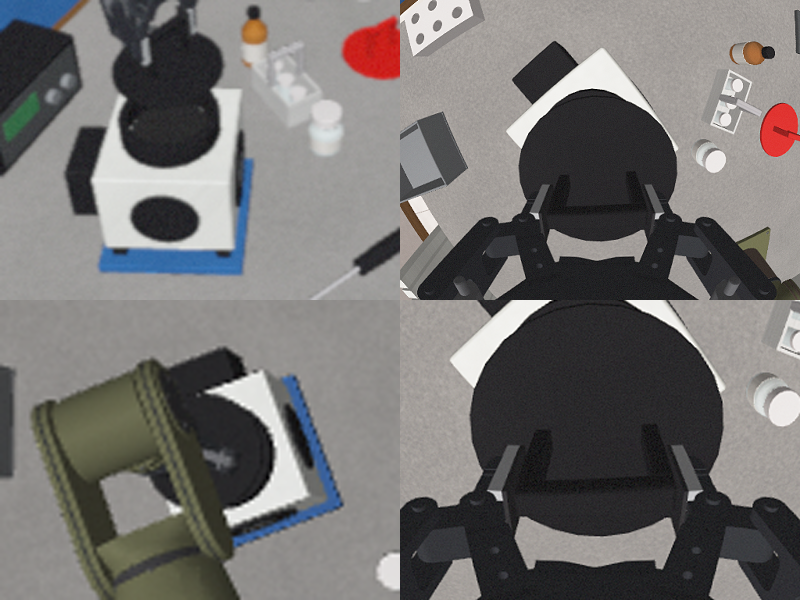

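The lower-left and upper-left panes show the cover held level above the collar. To check its offset from the TCP, I'll fit its rim in the earlier wrist view, where the background is light.

Run:
```python
from h import *
from scipy.optimize import least_squares
np.set_printoptions(precision=4,suppress=True)
def lid(f,tcp,c0,angs,zt):
    c=dict(np.load(f));v=cv2.GaussianBlur(c["img"].max(2),(3,3),0).astype(int);P=[]
    for a in angs:
        a=np.radians(a)
        for r in range(40,140):
            x,y=c0[0]+r*np.cos(a),c0[1]-r*np.sin(a)
            if v[int(round(y)),int(round(x))]>66: P.append(fz(c,x,y,zt)[:2]);break
    P=np.array(P);s=least_squares(lambda q:np.hypot(P[:,0]-q[0],P[:,1]-q[1])-q[2],[tcp[0],tcp[1],.065],loss='soft_l1',f_scale=.001)
    d=s.x[:2]-tcp[:2];t=np.radians(-19);print(f,s.x,'off tool x,y mm',1e3*(d[0]*np.cos(t)+d[1]*np.sin(t)),1e3*(d[0]*np.sin(t)-d[1]*np.cos(t)),abs(s.fun).max(),len(P))
A=[a for a in range(-5,186,5) if not 80<a<100]
lid('pics/w2.npz',[.5107,-.2727],(250,195),A,.228)
lid('pics/w3.npz',[.5592,.2798],(253,200),[a for a in range(-20,201,5) if a<40 or a>140],.266)
```

```text
pics/w2.npz [ 0.5113 -0.2718  0.0632] off tool x,y mm 0.23860554390562147 -1.0260139056450308 0.018527944732321812 36
pics/w3.npz [0.5591 0.2807 0.0639] off tool x,y mm -0.4102031454416658 -0.8618025956790463 0.000528864654148864 24
```

Call:
drive_tool:
  deltas:
    - [[0.13, 0.05, 0.8], [0, 0, 0]]
    - [[0, 0, 1.5], [0, 0, 0]]
    - [[0, 0, 1.5], [0, 0, 0]]
    - [[0, 0, 1], [0, 0, 0]]
    - [[0, 0, 0.5], [0, 0, 0]]
    - [[0, 0, 0.4], [0, 0, 0]]
    - [[0, 0, 0.3], [0, 0, 0]]
    - [[0, 0, 0.2], [0, 0, 0]]
    - [[0, 0, 0.1], [0, 0, 0]]
    - [[0, 0, 0], [0, 0, 0]]

```text
time_s: 9.4
eef_pos: [0.5604, 0.2799, 0.2244]
orientation: [-0.0, 0.986, -0.166, 0.0]
force: [0.6, 0.6, -2.8]
opening: 0.0592
grip_force: 65.6
```

Call:
drive_tool:
  deltas:
    - [[0, 0, 0.1], [0, 0, 0]]
    - [[0, 0, 0.1], [0, 0, 0]]
    - [[0, 0, 0.1], [0, 0, 0]]
    - [[0, 0, 0], [0, 0, 0]]

```text
time_s: 9.9
eef_pos: [0.5603, 0.2798, 0.2211]
orientation: [0.0, 0.986, -0.166, -0.0]
force: [-0.2, -0.1, -2.0]
opening: 0.059
grip_force: 65.6
```

Call:
drive_tool:
  deltas:
    - [[0, 0, 0.1], [0, 0, 0]]
    - [[0, 0, 0.1], [0, 0, 0]]
    - [[0, 0, 0], [0, 0, 0]]

```text
time_s: 10.28
eef_pos: [0.5605, 0.2798, 0.2201]
orientation: [-0.0, 0.986, -0.166, 0.0]
force: [-2.0, -0.5, 0.8]
opening: 0.059
grip_force: 65.9
```

Call:
drive_tool:
  deltas:
    - [[0, 0, 0.1], [0, 0, 0]]
    - [[0, 0, 0], [0, 0, 0]]

```text
time_s: 10.52
eef_pos: [0.5606, 0.2798, 0.22]
orientation: [-0.0, 0.986, -0.166, 0.001]
force: [-2.8, -3.1, 4.9]
opening: 0.0589
grip_force: 66.1
```

Call:
drive_tool:
  deltas:
    - [[0, 0, 0], [0, 0, 0]]
    - [[0, 0, 0], [0, 0, 0]]
    - [[0, 0, 0], [0, 0, 0]]
    - [[0, 0, 0], [0, 0, 0]]
    - [[0, 0, 0], [0, 0, 0]]
    - [[0, 0, 0], [0, 0, 0]]
  claw: -1

```text
time_s: 11.28
eef_pos: [0.5604, 0.2799, 0.2183]
orientation: [-0.0, 0.986, -0.166, -0.0]
force: [-0.2, -0.3, 0.3]
opening: 0.0855
grip_force: 0.0
```

Call:
drive_tool:
  deltas:
    - [[0, 0, -1], [0, 0, 0]]
    - [[0, 0, -2], [0, 0, 0]]
    - [[0, 0, -3], [0, 0, 0]]
    - [[0, 0, -3], [0, 0, 0]]
    - [[0, 0, -1], [0, 0, 0]]
    - [[0, 0, 0], [0, 0, 0]]

```text
time_s: 12.02
eef_pos: [0.5607, 0.28, 0.3198]
orientation: [-0.001, 0.986, -0.166, 0.001]
force: [1.3, 0.3, -0.4]
opening: 0.0855
grip_force: 0.0
```

Run:
```python
from h import *
np.set_printoptions(precision=4,suppress=True)
o=manip.get_obs();th=yaw(o["orientation"]);print(o["eef_pos"],th,o["joints"])
w=cap("wrist","w4.png");c=cap("side","s4.png");t=cap("top","t4.png")
f=lambda i:cv2.resize(i[:,:,::-1],(400,300),interpolation=cv2.INTER_CUBIC)
cv2.imwrite('pics/c4.png',np.vstack([np.hstack([f(c["img"][210:345,120:300]),f(w["img"])]),np.hstack([f(w["img"][40:160,350:510]),f(w["img"][90:240,130:330])])]))
```

```text
[0.5607 0.28   0.3198] -19.068657494515925 [ 0.3775  0.0319  1.6005 -0.      1.5068  2.2811]
```

View pics/c4.png

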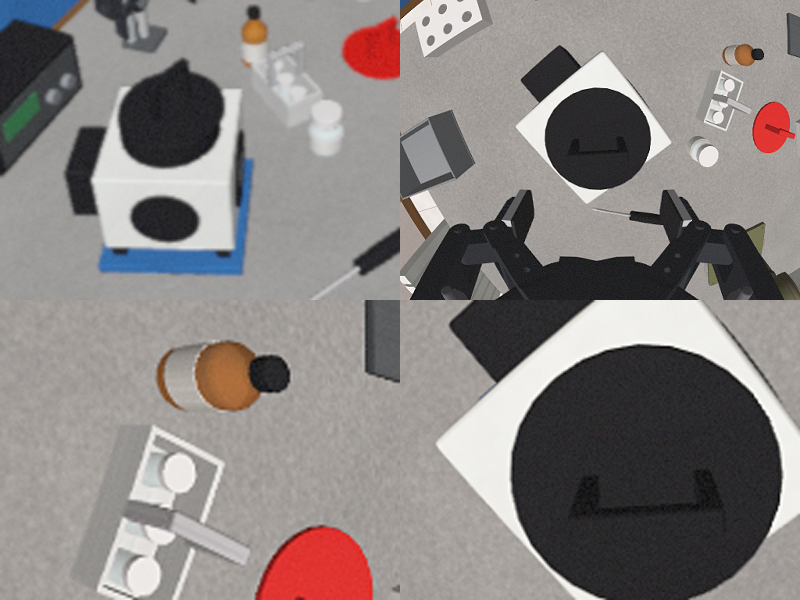

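The cover sits concentric and level in the collar. Next, the carrier.

Call:
drive_tool:
  deltas:
    - [[0.3, 1.5, 0], [0, 0, 0]]
    - [[0.5, 3.4, 0], [0, 0, 0]]
    - [[0.7, 4, 0], [0, 0, 0]]
    - [[0.7, 4, 1], [0, 0, 0]]
    - [[0.7, 4, 1.5], [0, 0, 0]]
    - [[0.7, 4, 1.5], [0, 0, 0]]
    - [[0.4, 3, 1], [0, 0, 8.3]]
    - [[0.0, 0, 0], [0, 0, 8.3]]
    - [[0, 0, 0], [0, 0, 0]]

```text
time_s: 13.3
eef_pos: [0.5194, 0.0399, 0.2676]
orientation: [0.0, 0.952, -0.306, -0.001]
force: [-0.1, 1.1, 0.0]
opening: 0.0853
grip_force: 0.0
```

Run:
```python
from h import *
from scipy.optimize import least_squares
np.set_printoptions(precision=4,suppress=True)
o=manip.get_obs();th=yaw(o["orientation"]);print(o["eef_pos"],th,o["joints"])
w=cap("wrist","w5.png")
cv2.imwrite('pics/c5.png',cv2.resize(w["img"][60:264,120:392,::-1],(800,600),interpolation=cv2.INTER_CUBIC))
c=dict(np.load('pics/w4.npz'));v=cv2.GaussianBlur(c["img"].max(2),(3,3),0).astype(int);P=[]
for a in np.radians(range(-30,211,5)):
    for r in range(45,90):
        x,y=253+r*np.cos(a),177-r*np.sin(a)
        if v[int(round(y)),int(round(x))]>90: P.append(fz(c,x,y,.198)[:2]);break
P=np.array(P);s=least_squares(lambda q:np.hypot(P[:,0]-q[0],P[:,1]-q[1])-q[2],[.56,.28,.065],loss='soft_l1',f_scale=.001);print('lid seated',s.x,abs(s.fun).max())
```

```text
[0.5194 0.0399 0.2676] -35.64689957533933 [-0.0263 -0.185   1.8913 -0.0002  1.4366  2.1666]
lid seated [0.5606 0.281  0.0641] 0.001266240404727087
```

View pics/c5.png

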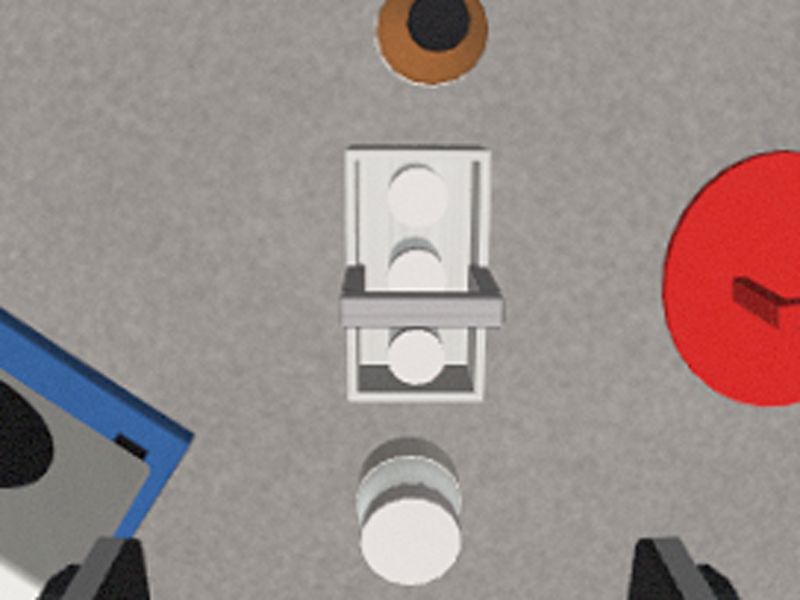

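The tray rim's corners in the crop are (346,148), (490,148), (484,400) and (349,400). The top of the bar spans (342,300) to (502,324).

Run:
```python
from h import *
np.set_printoptions(precision=4,suppress=True)
c=dict(np.load('pics/w5.npz'));k=1/2.9412
g=lambda p,z:np.array([fz(c,120+x*k-.3,60+y*k-.3,z) for x,y in p])
B=g([(342,299),(501,297),(502,325),(343,327)],.103);T=g([(346,148),(490,148),(484,400),(349,400)],.045)
an=lambda d:np.degrees(np.arctan2(d[1],d[0]))
print('bar',B.mean(0),np.linalg.norm(B[0]-B[1]),np.linalg.norm(B[1]-B[2]),an(B[0]-B[1]+B[3]-B[2])-90)
print('tray',T.mean(0),[np.linalg.norm(T[i]-T[i-1]) for i in range(4)],an(T[0]-T[3]+T[1]-T[2]))
o=manip.get_obs();th=yaw(o["orientation"])
for q in(B,T):m=q.mean(0);print(rel(o["eef_pos"],th,[m[0],m[1],.075]))
print(o["eef_pos"],th)
```

```text
bar [0.5154 0.0291 0.103 ] 0.057598419768792465 0.010542555438773889 -34.774980560050665
tray [0.5157 0.0285 0.045 ] [np.float64(0.1107061174324105), np.float64(0.059816766594112905), np.float64(0.1111197183542394), np.float64(0.06017959153866297)] -35.49747128320318
[ 0.3   1.17 19.29]
[ 0.37  1.19 19.29]
[0.5197 0.0403 0.2679] -35.563610842042
```

Call:
drive_tool:
  deltas:
    - [[0.33, 1.18, 1.5], [0, 0, 0]]
    - [[0, 0, 3], [0, 0, 0]]
    - [[0, 0, 4], [0, 0, 0]]
    - [[0, 0, 4], [0, 0, 0]]
    - [[0, 0, 3], [0, 0, 0]]
    - [[0, 0, 2.4], [0, 0, 0]]
    - [[0, 0, 1.3], [0, 0, 0]]
    - [[0, 0, 0.6], [0, 0, 0]]
    - [[0, 0, 0.1], [0, 0, 0]]
    - [[0, 0, 0], [0, 0, 0]]

```text
time_s: 14.6
eef_pos: [0.5166, 0.0293, 0.0703]
orientation: [-0.0, 0.952, -0.306, 0.001]
force: [0.5, -0.2, -0.2]
opening: 0.0856
grip_force: 0.0
```

Call:
drive_tool:
  deltas:
    - [[0, 0, 0], [0, 0, 0]]
    - [[0, 0, 0], [0, 0, 0]]
    - [[0, 0, 0], [0, 0, 0]]
    - [[0, 0, 0], [0, 0, 0]]
    - [[0, 0, 0], [0, 0, 0]]
    - [[0, 0, 0], [0, 0, 0]]
    - [[0, 0, 0], [0, 0, 0]]
    - [[0, 0, 0], [0, 0, 0]]
  claw: 1

```text
time_s: 15.6
eef_pos: [0.5164, 0.0291, 0.0704]
orientation: [0.0, 0.952, -0.306, 0.001]
force: [-2.7, -0.9, 6.3]
opening: 0.0591
grip_force: 65.0
```

Call:
drive_tool:
  deltas:
    - [[0, 0, -0.3], [0, 0, 0]]
    - [[0, 0, -0.7], [0, 0, 0]]
    - [[0, 0, -1], [0, 0, 0]]
    - [[0, 0, 0], [0, 0, 0]]
    - [[0, 0, 0], [0, 0, 0]]

```text
time_s: 16.23
eef_pos: [0.5159, 0.0294, 0.0894]
orientation: [-0.0, 0.952, -0.306, 0.0]
force: [0.1, -0.3, -2.4]
opening: 0.0589
grip_force: 64.5
```

Call:
drive_tool:
  deltas:
    - [[0, 0, -2], [0, 0, 0]]
    - [[0, 0, -3.5], [0, 0, 0]]
    - [[0, 0, -3.5], [0, 0, 0]]
    - [[0, 0, -3.5], [0, 0, 0]]
    - [[0, 0, -2.5], [0, 0, 0]]
    - [[0, 0, -1.2], [0, 0, 0]]
    - [[0, 0, 0], [0, 0, -4]]
    - [[0, 0, 0], [0, 0, -8.6]]
    - [[0, 0, 0], [0, 0, -4]]
    - [[0, 0, 0], [0, 0, 0]]

```text
time_s: 17.48
eef_pos: [0.5153, 0.0294, 0.25]
orientation: [0.0, 0.986, -0.166, -0.001]
force: [-0.3, -0.3, -3.2]
opening: 0.0589
grip_force: 65.0
```

Run:
```python
from h import *
o=manip.get_obs();th=yaw(o["orientation"]);print(o["eef_pos"],th,o["force"],rel(o["eef_pos"],th,[.388,-.230,.2514]))
```

```text
[0.51534522 0.02935836 0.25001632] -19.119726709255048 [-0.33568712 -0.25114575 -3.20577275] [-3.54 28.68 -0.14]
```

Call:
drive_tool:
  deltas:
    - [[-0.3, 1.2, 0], [0, 0, 0]]
    - [[-0.4, 3, 0], [0, 0, 0]]
    - [[-0.5, 4.2, -0.1], [0, 0, 0]]
    - [[-0.5, 4.5, 0], [0, 0, 0]]
    - [[-0.5, 4.5, 0], [0, 0, 0]]
    - [[-0.5, 4.5, 0], [0, 0, 0]]
    - [[-0.44, 3.8, 0], [0, 0, 0]]
    - [[-0.3, 2, 0], [0, 0, 0]]
    - [[-0.1, 1, 0], [0, 0, 0]]
    - [[0, 0, 0], [0, 0, 0]]

```text
time_s: 18.73
eef_pos: [0.3883, -0.2306, 0.2522]
orientation: [-0.0, 0.986, -0.166, -0.0]
force: [1.0, 0.4, -2.8]
opening: 0.0592
grip_force: 65.3
```

Call:
drive_tool:
  deltas:
    - [[0, 0, 0], [0, 0, 0]]
    - [[0, 0, 0], [0, 0, 0]]

```text
time_s: 18.98
eef_pos: [0.389, -0.2297, 0.2523]
orientation: [-0.0, 0.986, -0.165, -0.0]
force: [0.2, 0.2, -2.5]
opening: 0.059
grip_force: 65.3
```

Run:
```python
from h import *
np.set_printoptions(precision=4,suppress=True)
o=manip.get_obs();th=yaw(o["orientation"]);print(o["eef_pos"],th,o["force"],rel(o["eef_pos"],th,[.5110,-.2725,.2514]))
w=cap("wrist","w6.png");c=cap("side","s6.png")
f=lambda i,h:cv2.resize(i[:,:,::-1],(400,h),interpolation=cv2.INTER_CUBIC)
cv2.imwrite('pics/c6.png',np.hstack([f(c["img"][120:210,250:370],300),f(w["img"],300)]))
```

```text
[ 0.389  -0.2297  0.2523] -18.999866749034382 [ 0.2204  0.1825 -2.4953] [12.93  0.07  0.09]
```

View pics/c6.png

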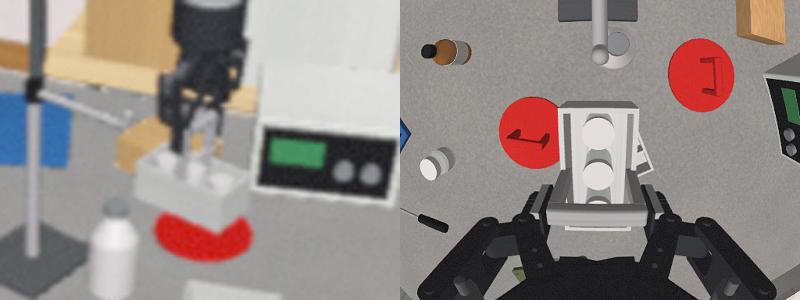

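The hook tip lines up with the handle window, and the carrier is upright. Now I'll slide it on.

Call:
drive_tool:
  deltas:
    - [[0.7, 0.05, 0], [0, 0, 0]]
    - [[1.4, 0, 0], [0, 0, 0]]
    - [[1.8, 0, 0], [0, 0, 0]]
    - [[1.8, 0, 0], [0, 0, 0]]
    - [[1.8, 0, 0], [0, 0, 0]]
    - [[1.8, 0, 0], [0, 0, 0]]
    - [[1.8, 0, 0], [0, 0, 0]]
    - [[1.2, 0, 0], [0, 0, 0]]
    - [[0.6, 0, 0], [0, 0, 0]]
    - [[0, 0, 0], [0, 0, 0]]

```text
time_s: 20.32
eef_pos: [0.5106, -0.273, 0.2521]
orientation: [-0.0, 0.986, -0.166, -0.0]
force: [-0.1, -0.9, -2.4]
opening: 0.0587
grip_force: 65.2
```

Call:
drive_tool:
  deltas:
    - [[0, 0, 0.6], [0, 0, 0]]
    - [[0, 0, 0.8], [0, 0, 0]]
    - [[0, 0, 0.4], [0, 0, 0]]
    - [[0, 0, 0.2], [0, 0, 0]]
    - [[0, 0, 0.1], [0, 0, 0]]
    - [[0, 0, 0], [0, 0, 0]]
    - [[0, 0, 0], [0, 0, 0]]

```text
time_s: 21.2
eef_pos: [0.5106, -0.273, 0.2316]
orientation: [0.0, 0.986, -0.166, 0.0]
force: [0.5, 0.3, -2.8]
opening: 0.0588
grip_force: 65.3
```

Call:
drive_tool:
  deltas:
    - [[0, 0, 0.15], [0, 0, 0]]
    - [[0, 0, 0.15], [0, 0, 0]]
    - [[0, 0, 0.1], [0, 0, 0]]
    - [[0, 0, 0], [0, 0, 0]]

```text
time_s: 21.7
eef_pos: [0.5104, -0.2729, 0.2271]
orientation: [-0.0, 0.986, -0.166, -0.0]
force: [0.5, 0.2, -3.5]
opening: 0.0589
grip_force: 65.3
```

Call:
drive_tool:
  deltas:
    - [[0, 0, 0.1], [0, 0, 0]]
    - [[0, 0, 0.05], [0, 0, 0]]
    - [[0, 0, 0], [0, 0, 0]]

```text
time_s: 22.08
eef_pos: [0.5106, -0.273, 0.2267]
orientation: [0.0, 0.986, -0.166, 0.0]
force: [-2.0, 1.9, 3.9]
opening: 0.0589
grip_force: 65.6
```

Call:
drive_tool:
  deltas:
    - [[0, 0, -0.05], [0, 0, 0]]
    - [[0, 0, 0], [0, 0, 0]]

```text
time_s: 22.32
eef_pos: [0.5106, -0.273, 0.2267]
orientation: [0.0, 0.986, -0.166, 0.0]
force: [-1.1, 1.4, 3.3]
opening: 0.0588
grip_force: 65.6
```

Call:
drive_tool:
  deltas:
    - [[0, 0, 0], [0, 0, 0]]
    - [[0, 0, 0], [0, 0, 0]]
    - [[0, 0, 0], [0, 0, 0]]
    - [[0, 0, 0], [0, 0, 0]]
    - [[0, 0, 0], [0, 0, 0]]
    - [[0, 0, 0], [0, 0, 0]]
  claw: -1

```text
time_s: 23.08
eef_pos: [0.5105, -0.273, 0.2263]
orientation: [0.0, 0.986, -0.166, 0.0]
force: [-0.6, 0.2, 0.3]
opening: 0.0854
grip_force: 0.0
```

Call:
drive_tool:
  deltas:
    - [[0, 0, -0.5], [0, 0, 0]]
    - [[0, 0, -1], [0, 0, 0]]
    - [[0, 0, -2], [0, 0, 0]]
    - [[0, 0, -3], [0, 0, 0]]
    - [[0, 0, -4], [0, 0, 0]]
    - [[0, 0, -4], [0, 0, 0]]
    - [[0, 0, -1.5], [0, 0, 0]]
    - [[0, 0, 0], [0, 0, 0]]
    - [[0, 0, 0], [0, 0, 0]]

```text
time_s: 24.2
eef_pos: [0.51, -0.2727, 0.3842]
orientation: [-0.001, 0.986, -0.166, -0.001]
force: [-0.5, 0.5, -0.2]
opening: 0.0856
grip_force: 0.0
```

Call:
drive_tool:
  deltas:
    - [[0, 0, 0], [0, 0, 0]]
    - [[0, 0, 0], [0, 0, 0]]
    - [[0, 0, 0], [0, 0, 0]]
    - [[0, 0, 0], [0, 0, 0]]
    - [[0, 0, 0], [0, 0, 0]]
    - [[0, 0, 0], [0, 0, 0]]
    - [[0, 0, 0], [0, 0, 0]]
    - [[0, 0, 0], [0, 0, 0]]
    - [[0, 0, 0], [0, 0, 0]]
    - [[0, 0, 0], [0, 0, 0]]

```text
time_s: 25.45
eef_pos: [0.5105, -0.2729, 0.3863]
orientation: [-0.0, 0.986, -0.166, 0.0]
force: [1.0, -0.0, -0.5]
opening: 0.0853
grip_force: 0.0
```

Run:
```python
from h import *
w=cap("wrist","w7.png");c=cap("side","s7.png")
o=manip.get_obs();print(o["eef_pos"],o["time_s"])
f=lambda i:cv2.resize(i[:,:,::-1],(400,300),interpolation=cv2.INTER_CUBIC)
cv2.imwrite('pics/c7.png',np.vstack([np.hstack([f(c["img"][120:210,225:345]),f(w["img"])]),np.hstack([f(c["img"]),f(w["img"][60:240,130:370])])]))
a=cap("side");d=cv2.absdiff(a["img"],c["img"])[120:210,225:345];print('motion',d.max(),d.mean())
```

```text
[ 0.51043622 -0.27293139  0.38631968] 25.55
motion 32 1.4000617283950618
```

View pics/c7.png

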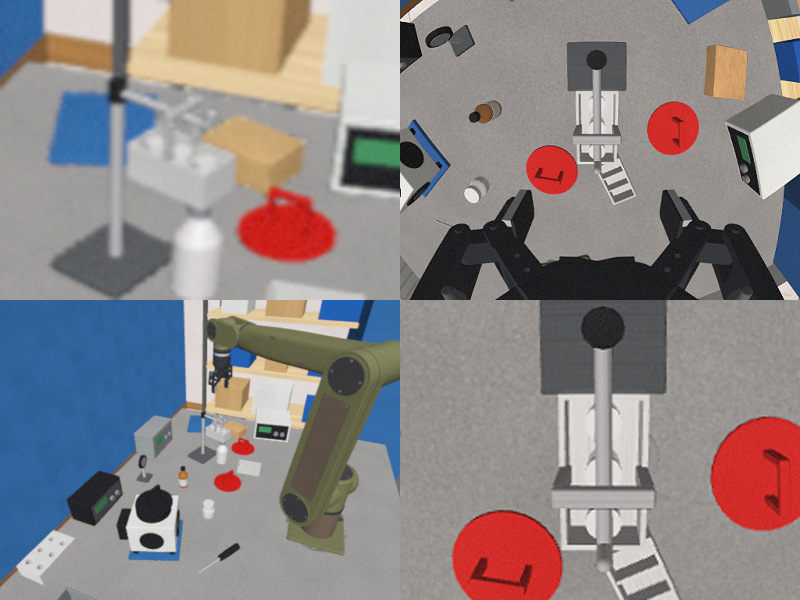

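The carrier hangs level on the hook with the gripper clear above, and the cover is seated. I'll let it settle briefly, then hand in.

Call:
drive_tool:
  deltas:
    - [[0, 0, 0], [0, 0, 0]]
    - [[0, 0, 0], [0, 0, 0]]
    - [[0, 0, 0], [0, 0, 0]]
    - [[0, 0, 0], [0, 0, 0]]
    - [[0, 0, 0], [0, 0, 0]]
    - [[0, 0, 0], [0, 0, 0]]
    - [[0, 0, 0], [0, 0, 0]]
    - [[0, 0, 0], [0, 0, 0]]
    - [[0, 0, 0], [0, 0, 0]]
    - [[0, 0, 0], [0, 0, 0]]

```text
time_s: 26.85
eef_pos: [0.5105, -0.2729, 0.3863]
orientation: [-0.0, 0.986, -0.166, 0.0]
force: [-0.1, -0.2, 0.8]
opening: 0.0854
grip_force: 0.0
```

```bash
python3 -c "
from h import *
print(manip.hand_in())"
```

```text
the job is handed in; nothing more can be done
None
```

The cover is seated level on the chamber's collar and the carrier hangs upright and released on the freed hook; the job was handed in after about 27 s, and no verdict was returned.

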